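# Slide a mounting plate under the jig's hold-down roller and up to its stop

### The job

Load the jig: take only the top mounting plate from the stack, lay it on the jig's infeed and slide it between the guides, under the overhanging lips and the sprung roller, until it is pressed up against the end stop and stays there. The stop has been set for this batch and is held by friction only, so press the plate against it with a definite but gentle push (about 8 N more than it takes to slide it) for half a second and do not shove it along. Leave the other plates and everything else on the bench where they are.

Things in the scene. Friction and masses are not known exactly. Their poses are not given: they have to be found in the camera images.
- plate_top: The top plate of the stack, the one to load: bare aluminium mounting plate 160 (its x) x 60 (its y) x 10 thick, same either way round, about 260 g. Origin: centre of its underside.
- plate_mid: Second plate of the stack, the same as the top one; stays. Origin: centre of its underside.
- plate_low: Lowest plate, the same; stays. Origin: centre of its underside.
- stack_base: Fixed wooden block under the stack, 170 (x) x 56 (y), narrower than the plates; its top is 35 above its origin (it may sit up to 12 sunk in the bench). It and a blue open parts bin (170 x 110 x 50) stand left and right of the jig, either way round.
- jig: Fixed dark steel jig: bed 130 wide (y), 20 high (z), with aluminium guides. Origin: on the bench under the middle of the mouth of the guides; +x is the direction in which a plate slides in. The flat open infeed runs from x = -160 to 0; guides follow from x = 0.
- jig_slot (a point): Point on the bed's surface at jig x = 50, where the overhang begins. Guides: from jig x = 0 to 30 they flare inwards from about 76 to 63 apart, then straight rails 63 apart, 13 high, run to x = 163. From x = 50 to 163 lips overhang both rails, underside 13 and top 19 above the bed, leaving a 47 wide opening above the plate.
- jig_roller (a point): Lowest point of the sprung rubber roller (24 diameter), jig x = 110, 8 above the bed: a 10 thick plate has to lift it. It hangs from a steel bridge across the bed (jig x = 95 to 125, top 51 above the bed). Pushing a plate in under it takes about 7 to 14 N, after that the plate drags with about 3 to 8 N.
- jig_mouth (a point): Point on the bed's top surface, at the middle of the mouth of the guides (jig x = 0, y = 0, z = 20); axes as the jig.
- stop_face (a point): Middle of the face of the steel end stop (46 wide, 27 high, black knob on top), 5 above the bed; axes as the jig, so the plate comes from its -x side. The stop is only clamped by friction on its track (it gives way at about 16 N) and stands 165 to 190 from the mouth.
- supply: Bystander: grey power-supply module, 100 x 55 x 90 high (mm). Origin: centre of its underside.
- relay: Bystander: black relay module with a yellow stripe, 75 x 45 x 50 high (mm). Origin: centre of its underside.
- terminals: Bystander: grey row of seven terminal blocks, 90 x 45 x 40 high (mm). Origin: centre of its underside.
- screw_jar: Bystander: clear jar with black cap, 60 diameter, 75 high (mm). Origin: centre of its underside.
- driver: Bystander: screwdriver lying flat, 190 long along its x (mm). Origin: centre of its underside.
- wrench: Bystander: steel wrench lying flat, 160 long along its x (mm). Origin: centre of its underside.
- stop: The end stop itself; origin on the bed's surface in the plane of its face. See stop_face.
There are look-alikes about, which are no part of the job. What is shaped like the plate_top but pink is not meant.

How it is judged:
By the outcome, as a careful person would: the job done as asked, in the order asked, and still so for the second after the job is handed in, with the robot touching nothing.
It also fails if it takes over 58 s, if anything falls off the work surface, if the arm or the gripper's body presses on something with over 40 N, if the wrist force passes 120 N, or if a joint passes its speed limit or range.

### The arm

A 6-joint arm with a two-finger parallel gripper is mounted at the origin on the work surface. World frame = base frame: x ahead of the robot, y to its left, z up, the work surface at z = 0. Lengths are in m, angles in rad, forces in N, time in s.
With the tool pointing down it reaches from about 0.4 to 0.825 m from the base axis. Payload 7 kg.
Tool frame: the origin (TCP) lies at the centre of the arm's flange, where the gripper is bolted on; the fingertips stand 178 mm ahead of it and the grasp point (between the pads) lies 159 mm ahead of it; z points along the fingers, y is the direction in which the jaws open and shut (so a half turn about z gives the same grasp; the last joint's range is limited). The gripper opens to 88 mm and grips with 3 to 60 N. Pads are 19 mm wide; open, the fingers measure 130 mm over their backs; the gripper's body (78 mm by 193 mm) begins 47 mm behind the grasp point.
Start: joints at [-1.041, 0.359, 0.012, 0, -1.224, -0.288], TCP at [0.162, -0.655, 0.405] pointing down, gripper open.
Joint ranges: [-3.07, 3.07], [-1.43, 2.12], [-1.02, 1.25], [-3.03, 1.67], [-3.05, -0], [-3.03, 3.03]. Speed limits (rad/s): [2.39, 2.39, 3.01, 3.14, 3.14, 3.14].

### API

Orientations are given as [roll, pitch, yaw] about the fixed x, y, z axes, in that order (R = Rz(yaw) Ry(pitch) Rx(roll)).
In Python, from station import * gives the robot as it stands.
- The arm moves only by the tool send_rows, never from a script. Its argument "motion" is a list of rows, each an object with "offset": the shift along the tool's x, y, z in cm, a list of three; "turn": the turn about the tool's z in degrees. In form: [{"offset": [x, y, z], "turn": turn}, ...]. A call has 1 to 8 rows; each row is the pose to reach, as a shift and turn from the pose commanded when the call began, along the tool's axes at that moment; what a row does not reach only later rows make up. A row lasts 1/10 s, in which the tool goes at most 50 mm and 8.59 degrees, less where a joint would pass 70% of its speed; a pose out of reach is approached as far as the arm can. A call with a gripper value outside its range is refused whole. "hand" is the opening, from -1 (shut) to 1 (fully open), set as the call begins (left out, the last holds). The fingers move at their own pace and stop on an object; "squeeze" is the grip in N (left out, the last holds). Time passes only in rows, so rows that repeat a pose let the fingers close. It gives the time, the measured TCP pose, the force and the opening at its end, in the units of the state.
- get_state(): the state, without advancing time (a new reading comes with each control period).
- grab_frame(name): name is "side" or "top"; returns a dict with "frame" (480x640x3 uint8, blue, green, red), "range_z" (480x640 float32, m along the optical axis (not along the pixel's ray), 0 where there is no reading), "vertical_fov" (degrees; the focal length in pixels is half the picture's height over the tangent of half this angle, whatever the lens; pixels are square), "cx", "cy" (the principal point, pixels), "cam_to_world" (4x4, takes a point from camera to world coordinates). Camera axes: x right, y up, looking along -z (the intrinsics and any distortion apply to the point x, -y, -z); pixel columns grow to the right and rows downward; lengths in m; the calibration is good to about 2 mm. A picture is of the moment at which its call begins.
- job_done(): hands the job in, once; it reports no verdict.
The state is a dict: "t": time; "q": joint angles; "qd": joint speeds; "joint_efforts": joint torques, N m; "eef_pos": TCP position; "ee_rot": TCP orientation; "force": force on the tool from outside, world axes, zero at the start; "moment": the same for the moment, N m; "width": finger opening in m.
Only numpy, scipy, OpenCV 4.12 (cv2) and the standard library are available. Lean on these libraries where they do the work, as an engineer would, in place of code of your own. Each camera call takes 0.05 s, during which the arm holds its last target. There are 200 camera calls.

## Working session

There is one attempt and no reset: what is moved stays moved. The work goes in short steps, Python scripts to look and compute and a tool call to move; the robot and the scene stay as the last step left them, time stands still between calls to the robot, and variables do not carry over. Pictures are saved under pics/ and viewed, about 8 in all and at most 12, crops included, and the job is handed in when it is done.

Besides the shell and the picture viewer there is one more tool, called after "Call:" by a JSON object that holds its "name" and its "arguments", one argument or row to a line. send_rows: Moves the arm, as the interface text tells. Its arguments: {"type":"object","properties":{"motion":{"type":"array"},"hand":{"type":"number"},"squeeze":{"type":"number"}},"required":["motion"]}

```bash
mkdir -p pics; ls
cat > h.py <<'E'
from station import *
import numpy as np, cv2
def grab(n,save=None):
    d=grab_frame(n)
    if save: cv2.imwrite('pics/'+save,d['frame'])
    return d
def world(d):
    h,w=d['range_z'].shape; f=h/2/np.tan(np.radians(d['vertical_fov'])/2)
    u,v=np.meshgrid(np.arange(w),np.arange(h)); z=d['range_z']
    P=np.stack([(u-d['cx'])/f*z,-(v-d['cy'])/f*z,-z,np.ones_like(z)],-1)
    return (P@np.array(d['cam_to_world']).T)[...,:3]
E
python3 - <<'E'
from h import *
for n in('side','top'):
    d=grab(n,n+'1.png'); print({k:v for k,v in d.items() if k not in('frame','range_z')}); np.savez(n+'1.npz',P=world(d),z=d['range_z'],f=d['frame'])
print(get_state())
E
```

```text
pics
{'vertical_fov': 46.63342719578478, 'cx': 317.081127065093, 'cy': 242.2074860429668, 'cam_to_world': array([[-0.88648428,  0.24614012, -0.39186816, -0.02060897],
       [-0.46241403, -0.50384469,  0.72959838,  0.89519845],
       [-0.01785726,  0.82798283,  0.56046904,  0.76902294],
       [ 0.        ,  0.        ,  0.        ,  1.        ]])}
{'vertical_fov': 56.2625070933126, 'cx': 319.2519177549175, 'cy': 243.37914109203007, 'cam_to_world': array([[ 0.01984586,  0.99325776, -0.11421546,  0.41879759],
       [-0.99968241,  0.02148815,  0.01316556, -0.04487146],
       [ 0.01553108,  0.1139179 ,  0.99336876,  0.97881337],
       [ 0.        ,  0.        ,  0.        ,  1.        ]])}
{'t': 0.1, 'q': array([-1.04091955e+00,  3.59333365e-01,  1.11639094e-02, -2.62909279e-04,
       -1.22413071e+00, -2.88126779e-01]), 'qd': array([ 0.00123302, -0.00260347,  0.00215553,  0.00088638,  0.00026438,
        0.00104149]), 'joint_efforts': array([-6.90036304e-04, -5.84159982e+01,  2.93753707e+01,  7.01567486e+00,
        1.02240464e-02, -6.05312903e-05]), 'eef_pos': array([ 0.16156489, -0.65520823,  0.40381855]), 'ee_rot': array([ 3.14008057e+00, -1.90381772e-04, -2.89993202e+00]), 'force': array([ 0.20852513, -0.35241076,  0.56335807]), 'moment': array([ 0.04114803,  0.04079247, -0.00852908]), 'width': 0.08725770466785697}
```

View pics/top1.png

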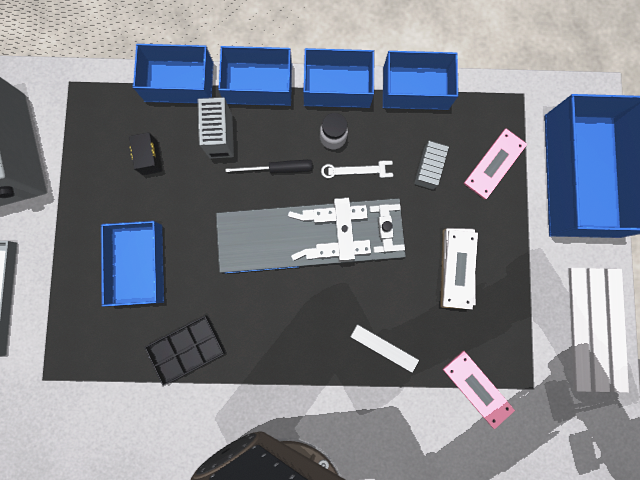

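View pics/side1.png

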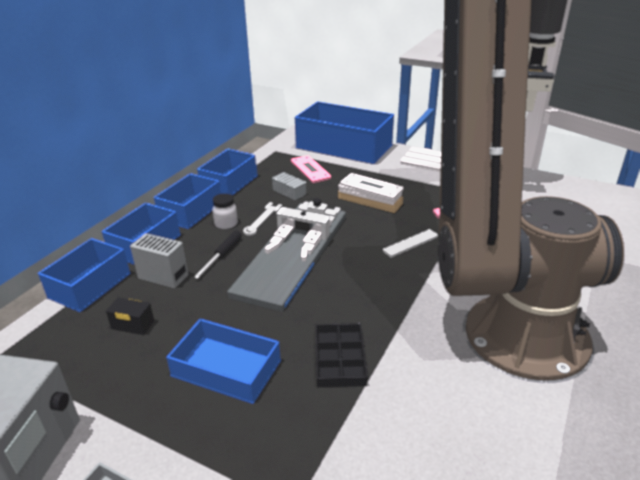

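Top view: the stack is at about (459,269) and the jig runs from the infeed at (220,240) to the stop at (388,228), so its +x points image right, which is world -y. The blue bin is at (132,263). Pink look-alikes are at (495,163) and (478,388). Next I'll measure the stack and jig.

Run:
```python
from h import *
D=np.load('top1.npz');P=D['P'];f=D['f'];z=D['z']
print('hole frac',(z==0).mean(), 'bench z',np.median(P[340:370,250:330,2]))
# stack
h=P[...,2]; hsv=cv2.cvtColor(f,cv2.COLOR_BGR2HSV)
m=np.zeros(h.shape,bool); m[215:320,430:490]=1
zz=h[m&(h>.03)]; print('stack z pct',np.percentile(zz,[5,25,50,75,95,99]))
top=np.median(zz)
mm=(m&(abs(h-top)<.005)).astype(np.uint8)
def rect(mm):
    X=P[mm>0][:,:2].astype(np.float32); r=cv2.minAreaRect(X*1000); return r
print('top plate',rect(cv2.morphologyEx(mm,cv2.MORPH_OPEN,np.ones((3,3)))))
# via bright mask, plane raycast equivalent
b=(m&(f.min(-1)>200)&(hsv[...,1]<40)).astype(np.uint8); print('bright',rect(b), b.sum())
# jig bed
m=np.zeros(h.shape,bool); m[195:280,210:412]=1
print('jig z hist',[(round(a,3),int(n)) for n,a in zip(*np.histogram(h[m],bins=np.arange(-.01,.1,.005)))])
bed=(m&(abs(h-.02)<.006)).astype(np.uint8)
full=(m&(h>.012)).astype(np.uint8);full=cv2.morphologyEx(full,cv2.MORPH_OPEN,np.ones((5,5)))
print('jig',rect(full)); print('bed',np.median(h[225:260,230:285]))
v=np.hstack([cv2.resize(f[190:330,205:495],None,fx=2.7,fy=2.7,interpolation=cv2.INTER_CUBIC)])
cv2.imwrite('pics/crop1.png',v)
```

```text
hole frac 0.0039029947916666666 bench z 0.0009993426619323564
stack z pct [0.04343344 0.0520839  0.05349844 0.05476831 0.05646008 0.05822161]
top plate ((478.821044921875, -350.9246826171875), (61.731719970703125, 160.64024353027344), 84.62164306640625)
bright ((487.0198974609375, -216.356689453125), (337.2938537597656, 166.42723083496094), 87.7288589477539) 1961
jig z hist [(np.float64(-0.01), 4), (np.float64(-0.005), 1915), (np.float64(0.0), 3933), (np.float64(0.005), 72), (np.float64(0.01), 68), (np.float64(0.015), 3816), (np.float64(0.02), 4179), (np.float64(0.025), 269), (np.float64(0.03), 494), (np.float64(0.035), 766), (np.float64(0.04), 404), (np.float64(0.045), 161), (np.float64(0.05), 21), (np.float64(0.055), 11), (np.float64(0.06), 73), (np.float64(0.065), 214), (np.float64(0.07), 671), (np.float64(0.075), 40), (np.float64(0.08), 2), (np.float64(0.085), 0), (np.float64(0.09), 0)]
jig ((516.0367431640625, -41.00946044921875), (194.25091552734375, 401.03985595703125), 5.858598709106445)
bed 0.02013995418641301
```

View pics/crop1.png

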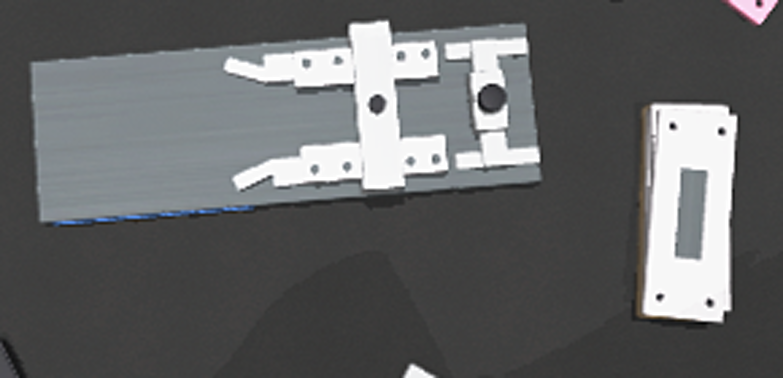

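```bash
cat > m.py <<'E'
from h import *
def cast(d,uv,zp):
    f=240/np.tan(np.radians(d['vertical_fov'])/2); T=np.array(d['cam_to_world']); uv=np.atleast_2d(uv).astype(float)
    r=np.c_[(uv[:,0]-d['cx'])/f,-(uv[:,1]-d['cy'])/f,-np.ones(len(uv))]@T[:3,:3].T
    return T[:3,3]+r*((zp-T[2,3])/r[:,2])[:,None]
def plate(d,roi,zt,tol=.0045):
    P=world(d);h=P[...,2];m=np.zeros(h.shape,np.uint8);v0,v1,u0,u1=roi
    m[v0:v1,u0:u1]=(abs(h-zt)<tol)[v0:v1,u0:u1]
    m=cv2.morphologyEx(m,cv2.MORPH_CLOSE,np.ones((5,5)));m=cv2.morphologyEx(m,cv2.MORPH_OPEN,np.ones((5,5)))
    c=max(cv2.findContours(m,0,cv2.CHAIN_APPROX_NONE)[0],key=cv2.contourArea)[:,0]
    W=cast(d,c,zt)[:,:2]*1000; return W,cv2.minAreaRect(W.astype(np.float32))
E
python3 - <<'E'
from m import *
d=grab('top'); P=world(d);h=P[...,2]
for tol in(.003,.0045,.006): print('top',tol,plate(d,(215,320,430,490),.0535,tol)[1])
f=d['frame'];g=cv2.cvtColor(f,cv2.COLOR_BGR2GRAY)
# line-by-line outline of the bright top plate in rows
for v in range(235,305,8):
    r=g[v,436:486]; print(v,list(r[2:12]),list(r[32:46]))
# bed: edges from height mask
bed=np.zeros(h.shape,np.uint8);bed[195:280,210:412]=(h>.012)[195:280,210:412]
bed=cv2.morphologyEx(bed,cv2.MORPH_OPEN,np.ones((3,3)))
up=[];lo=[]
for u in range(222,400,4):
    vs=np.where(bed[:,u])[0]
    if 325<u<365: continue
    up.append((u,vs.min()-.5));lo.append((u,vs.max()+.5))
L=[]
for n,a in(('up',up),('lo',lo)):
    W=cast(d,a,.02)[:,:2]; l=cv2.fitLine(W.astype(np.float32),cv2.DIST_HUBER,0,.001,.001).ravel(); L.append(l);print(n,l,np.degrees(np.arctan2(l[1],l[0])))
le=[];ri=[]
for v in range(218,265,3):
    us=np.where(bed[v])[0]; le.append((us.min()-.5,v)); ri.append((us.max()+.5,v))
W=cast(d,le,.02)[:,:2];l=cv2.fitLine(W.astype(np.float32),cv2.DIST_HUBER,0,.001,.001).ravel();print('left',l,np.degrees(np.arctan2(l[1],l[0])))
# axis
dr=np.mean([l_[:2]*np.sign(-l_[1]) for l_ in L],0);dr/=np.linalg.norm(dr); n=np.array([-dr[1],dr[0]])
c=[n@l_[2:] for l_ in L]; print('dir',dr,np.degrees(np.arctan2(dr[1],dr[0])),'width',c[0]-c[1])
x0=dr@l[2:]; O=dr*(x0+.16)+n*np.mean(c); print('mouth',O)
J=(P[...,:2]-O); jx=J@dr;jy=J@n
k=(h>.062)&(h<.08)&(abs(jy)<.08)&(jx>.05)&(jx<.15); print('bridge jx',np.percentile(jx[k],[2,50,98]),'jy',np.percentile(jy[k],[2,50,98]))
k=(h>.026)&(h<.045)&(abs(jy)<.07)&(jx<.09)&(jx>-.05); print('guides jx',np.percentile(jx[k],[0,1,3]),'med y of pos/neg', [np.percentile(jy[k&(s*jy>0)&(jx>.06)],[3,97]) for s in(1,-1)])
k=(h>.04)&(h<.1)&(abs(jy)<.02)&(jx>.14)&(jx<.25); print('stop jx',np.percentile(jx[k],[0,2,50,98]),np.percentile(jy[k],[5,95]))
E
```

```text
top 0.003 ((478.3606262207031, -350.2424011230469), (61.086822509765625, 159.4273223876953), 84.8664779663086)
top 0.0045 ((478.388671875, -349.9299621582031), (61.7142448425293, 159.4273223876953), 84.8664779663086)
top 0.006 ((478.4002990722656, -350.0959777832031), (62.134552001953125, 159.59066772460938), 85.20210266113281)
235 [np.uint8(65), np.uint8(63), np.uint8(58), np.uint8(55), np.uint8(58), np.uint8(91), np.uint8(110), np.uint8(123), np.uint8(189), np.uint8(255)] [np.uint8(247), np.uint8(247), np.uint8(247), np.uint8(248), np.uint8(248), np.uint8(247), np.uint8(247), np.uint8(247), np.uint8(251), np.uint8(233), np.uint8(50), np.uint8(63), np.uint8(63), np.uint8(65)]
243 [np.uint8(63), np.uint8(62), np.uint8(56), np.uint8(56), np.uint8(66), np.uint8(93), np.uint8(129), np.uint8(158), np.uint8(127), np.uint8(175)] [np.uint8(247), np.uint8(247), np.uint8(247), np.uint8(247), np.uint8(247), np.uint8(246), np.uint8(247), np.uint8(250), np.uint8(255), np.uint8(89), np.uint8(59), np.uint8(63), np.uint8(63), np.uint8(62)]
251 [np.uint8(64), np.uint8(62), np.uint8(58), np.uint8(60)
[... 2294 characters left out ...]
uint8(240), np.uint8(248), np.uint8(180), np.uint8(45), np.uint8(54), np.uint8(57), np.uint8(55), np.uint8(57), np.uint8(56)]
up [ 0.10364656 -0.9946142   0.607676    0.01042015] -84.050804
lo [ 0.10660803 -0.99430114  0.4792307  -0.0183989 ] -83.88017
left [0.99504817 0.09939405 0.5241771  0.16019858] 5.7042785
dir [ 0.10512741 -0.9944588 ] -83.96549 width 0.13076323
mouth [0.54289573 0.00128587]
bridge jx [0.09476215 0.10935405 0.12388396] jy [-0.06109249 -0.00136319  0.06124067]
guides jx [-0.03854819 -0.00126161  0.00229809] med y of pos/neg [array([0.02450068, 0.05105787]), array([-0.05071196, -0.02415032])]
stop jx [0.18664227 0.18684956 0.19722592 0.21103184] [-0.01800256  0.01762759]
```

```bash
cat >> m.py <<'E'
MOUTH=np.array([.5429,.0013]); JYAW=-83.97
jd=np.array([np.cos(np.radians(JYAW)),np.sin(np.radians(JYAW))]); jn=np.array([-jd[1],jd[0]])
def to(xyz,yaw):
    "tool-frame offset in cm and turn in deg from measured pose to world xyz, yaw deg (tool down)"
    from scipy.spatial.transform import Rotation as R
    s=get_state(); r=R.from_euler('xyz',s['ee_rot']).as_matrix()
    o=r.T@(np.array(xyz)-s['eef_pos'])*100; t=-(yaw-np.degrees(s['ee_rot'][2])); t=(t+180)%360-180
    print('t',round(s['t'],2),'pos',s['eef_pos'].round(4),'rot',np.degrees(s['ee_rot']).round(2),'F',s['force'].round(2),'w',round(s['width'],4)); print('offset',o.round(2),'turn',round(t,2))
def jig(jx,jy=0): return MOUTH+jx*jd+jy*jn
E
python3 - <<'E'
from m import *
d=grab('top'); P=world(d); g=cv2.cvtColor(d['frame'],cv2.COLOR_BGR2GRAY).astype(float); h=P[...,2]
def fit(a):
    W=cast(d,a,.0535)[:,:2]; l=cv2.fitLine(W.astype(np.float32),cv2.DIST_HUBER,0,.0005,.001).ravel(); return l,np.degrees(np.arctan2(l[1],l[0])), W
m=(abs(h-.0535)<.004)
L=[(np.where(m[v,430:490])[0].min()+429.5,v) for v in range(234,304)]
R_=[(np.where(m[v,430:490])[0].max()+430.5,v) for v in range(232,304)]
T=[(u,np.where(m[215:320,u])[0].min()+214.5) for u in range(450,474)]
B=[(u,np.where(m[215:320,u])[0].max()+215.5) for u in range(446,470)]
G=[]
for v in range(262,304):
    r=g[v,436:452]; i=np.argmax(r>180); G.append((436+i-(r[i]-180)/(r[i]-r[i-1]),v))
for n,a in zip('LRTBG',(L,R_,T,B,G)):
    l,an,W=fit(a); print(n,l,round(an,2), W.mean(0))
to([.479,-.350,.30],176)
E
```

```text
L [ 0.99632025 -0.08570851  0.47349438 -0.31954542] -4.92 [ 0.47871681 -0.32002806]
R [ 0.9960076  -0.08926811  0.47950318 -0.38101625] -5.12 [ 0.48207128 -0.38107133]
T [ 0.08734082  0.9961785   0.5578136  -0.35985532] 84.99 [ 0.55812874 -0.35418577]
B [ 0.08152827  0.996671    0.39943293 -0.33674437] 85.32 [ 0.3988666  -0.34332842]
G [ 0.9962743  -0.08624148  0.45578784 -0.3177829 ] -4.95 [ 0.44961876 -0.31718189]
t 0.2 pos [ 0.1616 -0.6553  0.4041] rot [ 1.7995e+02 -1.0000e-02 -1.6615e+02] F [-0.74 -0.23  0.26] w 0.0874
offset [-38.13  22.03  10.43] turn 17.85
```

Call:
{"name": "send_rows", "arguments": {
  "motion": [
    {"offset": [-5,3,0],"turn": 4},
    {"offset": [-10,6,0],"turn": 8},
    {"offset": [-14.5,8.5,2],"turn": 12},
    {"offset": [-18.5,10.8,4],"turn": 16},
    {"offset": [-22.5,13.2,6],"turn": 18.85},
    {"offset": [-26.5,15.5,7.5],"turn": 18.85},
    {"offset": [-30.5,17.8,9],"turn": 18.85},
    {"offset": [-34.5,20,10.4],"turn": 18.85}
  ],
  "hand": 1
}}

```text
t: 1.0
eef_pos: [0.438, -0.3878, 0.3051]
ee_rot: [3.142, 0.0, 3.054]
force: [0.5, -1.1, 0.0]
width: 0.0877
```

```bash
python3 -c "
from m import *
to([.4785,-.3503,.262],175)"
```

```text
t 1.0 pos [ 0.438  -0.3878  0.3051] rot [180.   0. 175.] F [ 0.47 -1.05  0.02] w 0.0877
offset [-3.7   4.08  4.31] turn 0.0
```

Call:
{"name": "send_rows", "arguments": {
  "motion": [
    {"offset": [-2.73,3.06,1.5],"turn": 0},
    {"offset": [-2.73,3.06,3.8],"turn": 0},
    {"offset": [-2.73,3.06,3.8],"turn": 0},
    {"offset": [-2.73,3.06,3.8],"turn": 0}
  ]
}}

```text
t: 1.4
eef_pos: [0.4668, -0.3614, 0.2676]
ee_rot: [3.142, -0.001, 3.055]
force: [0.1, -0.8, -0.6]
width: 0.0878
```

```bash
python3 -c "
from m import *
grab('side','s2.png')
f=cv2.imread('pics/s2.png'); cv2.imwrite('pics/s2c.png',cv2.resize(f[110:260,300:460],None,fx=4,fy=4))
to([.4785,-.3503,.2235],175)"
```

```text
t 1.45 pos [ 0.4668 -0.3618  0.2684] rot [-1.7998e+02  1.0000e-02  1.7498e+02] F [-0.67 -1.01  1.03] w 0.0878
offset [-1.07  1.25  4.49] turn -0.02
```

View pics/s2c.png

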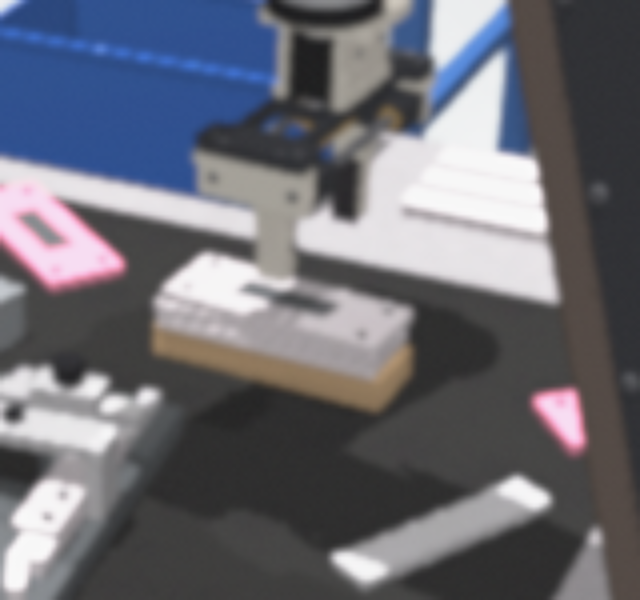

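The gripper is above the stack and aligned with it, about 1.5 cm off centre. I'll centre it next, then descend.

Call:
{"name": "send_rows", "arguments": {
  "motion": [
    {"offset": [-1.07,1.25,0],"turn": 0},
    {"offset": [-1.07,1.25,0],"turn": 0},
    {"offset": [-1.07,1.25,2],"turn": 0},
    {"offset": [-1.07,1.25,3],"turn": 0},
    {"offset": [-1.07,1.25,4],"turn": 0},
    {"offset": [-1.07,1.25,4],"turn": 0},
    {"offset": [-1.07,1.25,4],"turn": 0}
  ]
}}

```text
t: 2.15
eef_pos: [0.4787, -0.3499, 0.2277]
ee_rot: [-3.141, -0.0, 3.054]
force: [0.2, 0.2, -0.4]
width: 0.0877
```

```bash
python3 -c "
from m import *
to([.4785,-.3503,.2235],175)
to([.4785,-.3503,.2235],175)"
```

```text
t 2.15 pos [ 0.4787 -0.3499  0.2277] rot [-1.7999e+02 -2.0000e-02  1.7500e+02] F [ 0.19  0.19 -0.41] w 0.0877
offset [ 0.02 -0.04  0.42] turn 0.0
t 2.15 pos [ 0.4787 -0.3499  0.2277] rot [-1.7999e+02 -2.0000e-02  1.7500e+02] F [ 0.19  0.19 -0.41] w 0.0877
offset [ 0.02 -0.04  0.42] turn 0.0
```

Descend the last 4 mm and close with a gentle grip first.

Call:
{"name": "send_rows", "arguments": {
  "motion": [
    {"offset": [0.02,-0.04,0.2],"turn": 0},
    {"offset": [0.02,-0.04,0.42],"turn": 0},
    {"offset": [0.02,-0.04,0.42],"turn": 0},
    {"offset": [0.02,-0.04,0.42],"turn": 0}
  ]
}}

```text
t: 2.55
eef_pos: [0.4785, -0.3501, 0.2235]
ee_rot: [-3.142, 0.0, 3.054]
force: [0.7, -0.8, -0.1]
width: 0.0881
```

Call:
{"name": "send_rows", "arguments": {
  "motion": [
    {"offset": [0,0,0],"turn": 0},
    {"offset": [0,0,0],"turn": 0},
    {"offset": [0,0,0],"turn": 0},
    {"offset": [0,0,0],"turn": 0},
    {"offset": [0,0,0],"turn": 0},
    {"offset": [0,0,0],"turn": 0},
    {"offset": [0,0,0],"turn": 0},
    {"offset": [0,0,0],"turn": 0}
  ],
  "hand": -1,
  "squeeze": 25
}}

```text
t: 3.35
eef_pos: [0.4785, -0.3501, 0.2235]
ee_rot: [3.142, 0.0, 3.054]
force: [-0.0, 0.3, 0.8]
width: 0.0596
```

Call:
{"name": "send_rows", "arguments": {
  "motion": [
    {"offset": [0,0,0],"turn": 0},
    {"offset": [0,0,-0.3],"turn": 0},
    {"offset": [0,0,-0.6],"turn": 0},
    {"offset": [0,0,-1.5],"turn": 0},
    {"offset": [0,0,-3],"turn": 0},
    {"offset": [0,0,-3],"turn": 0},
    {"offset": [0,0,-3],"turn": 0}
  ],
  "squeeze": 45
}}

```text
t: 4.05
eef_pos: [0.4785, -0.3501, 0.2539]
ee_rot: [-3.142, 0.001, 3.054]
force: [0.5, -0.3, -2.4]
width: 0.0592
```

```bash
python3 -c "
from m import *
grab('side','s3.png')
f=cv2.imread('pics/s3.png'); cv2.imwrite('pics/s3c.png',cv2.resize(f[110:260,300:460],None,fx=4,fy=4))
x,y=jig(-.085); to([x,y,.30],-83.97)"
```

```text
t 4.1 pos [ 0.4782 -0.35    0.2533] rot [179.99   0.   174.99] F [ 0.25  0.25 -2.62] w 0.0596
offset [-1.75 43.9  -4.66] turn -101.04
```

View pics/s3c.png

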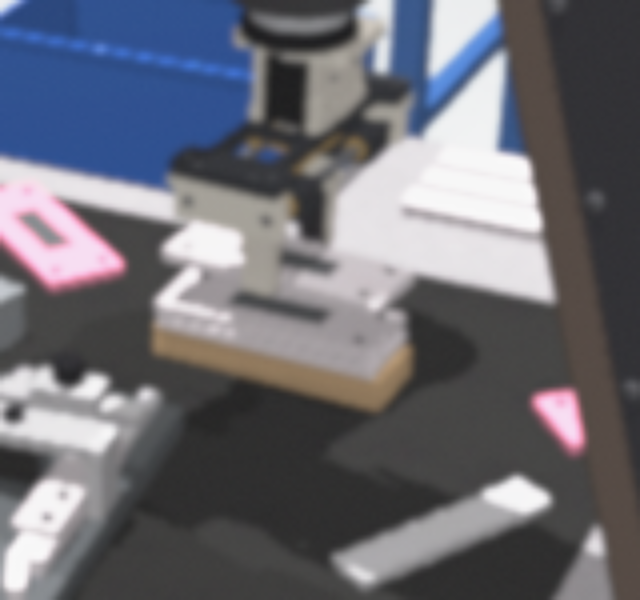

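One plate is lifted (about 2.5 N) and the lower two haven't moved. Next I'll carry it to the infeed.

Call:
{"name": "send_rows", "arguments": {
  "motion": [
    {"offset": [0,0,-3],"turn": 0},
    {"offset": [0,2,-6.5],"turn": -4},
    {"offset": [0,6,-6.5],"turn": -11},
    {"offset": [-0.5,10,-6.5],"turn": -18},
    {"offset": [-0.5,14,-6.5],"turn": -26},
    {"offset": [-1,18,-6.5],"turn": -34},
    {"offset": [-1,22,-6.5],"turn": -42},
    {"offset": [-1,26,-6.5],"turn": -50}
  ]
}}

```text
t: 4.9
eef_pos: [0.5108, -0.0904, 0.3178]
ee_rot: [3.141, -0.001, -2.351]
force: [0.5, -0.1, -2.8]
width: 0.0592
```

```bash
python3 -c "
from m import *
x,y=jig(-.085); to([x,y,.30],-83.97)"
```

```text
t 4.9 pos [ 0.5108 -0.0904  0.3178] rot [ 1.7996e+02 -4.0000e-02 -1.3468e+02] F [ 0.51 -0.09 -2.84] w 0.0592
offset [-14.16  10.74   1.78] turn -50.71
```

Call:
{"name": "send_rows", "arguments": {
  "motion": [
    {"offset": [-3,2.3,0],"turn": -8},
    {"offset": [-6,4.6,0],"turn": -16},
    {"offset": [-9,6.8,0],"turn": -24},
    {"offset": [-12,9.1,0],"turn": -32},
    {"offset": [-14.1,10.7,0],"turn": -40},
    {"offset": [-14.1,10.7,0],"turn": -48},
    {"offset": [-14.1,10.7,0],"turn": -50.7},
    {"offset": [-14.1,10.7,0],"turn": -50.7}
  ]
}}

```text
t: 5.7
eef_pos: [0.5348, 0.0837, 0.3176]
ee_rot: [3.14, -0.0, -1.47]
force: [0.6, 0.2, -2.1]
width: 0.0595
```

Call:
{"name": "send_rows", "arguments": {
  "motion": [
    {"offset": [0,0,0],"turn": 0},
    {"offset": [0,0,0],"turn": 0}
  ]
}}

```text
t: 5.9
eef_pos: [0.535, 0.0831, 0.3182]
ee_rot: [3.141, -0.0, -1.473]
force: [0.2, -0.3, -1.7]
width: 0.0595
```

Run:
```python
from m import *
x,y=jig(-.085); to([x,y,.21],-83.97)
s=get_state();zt=s['eef_pos'][2]-.178+.0075
d=grab('top','t4.png');f=cv2.imread('pics/t4.png'); cv2.imwrite('pics/t4c.png',cv2.resize(f[170:300,180:420],None,fx=3,fy=3))
print('expected top z',zt)
h=world(d)[...,2][190:290,200:320]; print(np.percentile(h[(h>.08)&(h<.16)],[5,25,50,75,95]) if ((h>.08)&(h<.16)).any() else None)
```

```text
t 5.9 pos [0.535  0.0831 0.3182] rot [ 1.7997e+02 -1.0000e-02 -8.4400e+01] F [ 0.15 -0.29 -1.73] w 0.0595
offset [-0.28  0.07 10.82] turn -0.43
expected top z 0.14768719715757211
[0.14554651 0.14712387 0.14815652 0.14913958 0.1504964 ]
```

View pics/t4c.png

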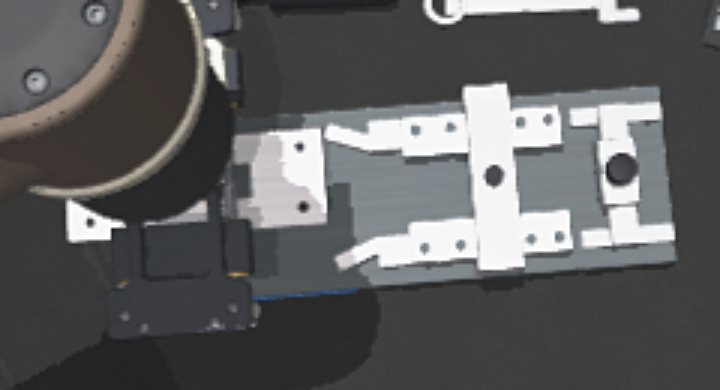

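Call:
{"name": "send_rows", "arguments": {
  "motion": [
    {"offset": [-0.28,0.07,3],"turn": -0.43},
    {"offset": [-0.28,0.07,6],"turn": -0.43},
    {"offset": [-0.28,0.07,8.5],"turn": -0.43},
    {"offset": [-0.28,0.07,10],"turn": -0.43},
    {"offset": [-0.28,0.07,10.9],"turn": -0.43},
    {"offset": [-0.28,0.07,11.2],"turn": -0.43},
    {"offset": [-0.28,0.07,11.2],"turn": -0.43},
    {"offset": [-0.28,0.07,11.2],"turn": -0.43}
  ]
}}

```text
t: 6.75
eef_pos: [0.5345, 0.0863, 0.2073]
ee_rot: [-3.14, 0.0, -1.464]
force: [-0.5, -0.1, -2.5]
width: 0.0595
```

Call:
{"name": "send_rows", "arguments": {
  "motion": [
    {"offset": [0,0,0.1],"turn": 0},
    {"offset": [0,0,0.2],"turn": 0},
    {"offset": [0,0,0.3],"turn": 0},
    {"offset": [0,0,0.4],"turn": 0},
    {"offset": [0,0,0.4],"turn": 0}
  ]
}}

```text
t: 7.25
eef_pos: [0.5341, 0.0861, 0.2023]
ee_rot: [3.141, -0.0, -1.464]
force: [0.3, -0.2, -1.6]
width: 0.0591
```

```bash
python3 -c "
from m import *
x,y=jig(-.035); to([x,y,.2005],-83.97)"
```

```text
t 7.25 pos [0.5341 0.0861 0.2023] rot [179.99  -0.   -83.86] F [ 0.35 -0.16 -1.63] w 0.0591
offset [5.03 0.02 0.18] turn 0.11
```

Call:
{"name": "send_rows", "arguments": {
  "motion": [
    {"offset": [0,0,0.08],"turn": 0},
    {"offset": [0,0,0.15],"turn": 0},
    {"offset": [0,0,0.18],"turn": 0},
    {"offset": [0,0,0.18],"turn": 0}
  ]
}}

```text
t: 7.65
eef_pos: [0.5341, 0.0861, 0.2006]
ee_rot: [3.141, -0.0, -1.464]
force: [0.5, -0.7, -2.3]
width: 0.0591
```

```bash
python3 -c "
from m import *
x,y=jig(-.035); to([x,y,.2005],-83.97)"
```

```text
t 7.65 pos [0.5341 0.0861 0.2006] rot [179.99  -0.   -83.87] F [ 0.47 -0.73 -2.32] w 0.0591
offset [5.02 0.03 0.01] turn 0.1
```

Still carrying the full weight, so I'll go down in small steps.

Call:
{"name": "send_rows", "arguments": {
  "motion": [
    {"offset": [0,0,0.05],"turn": 0},
    {"offset": [0,0,0.08],"turn": 0},
    {"offset": [0,0,0.08],"turn": 0}
  ]
}}

```text
t: 7.95
eef_pos: [0.5342, 0.0861, 0.2001]
ee_rot: [-3.141, 0.0, -1.464]
force: [-0.3, -0.6, 2.0]
width: 0.0597
```

Call:
{"name": "send_rows", "arguments": {
  "motion": [
    {"offset": [0,0,0.04],"turn": 0},
    {"offset": [0,0,0.06],"turn": 0},
    {"offset": [0,0,0.06],"turn": 0}
  ]
}}

```text
t: 8.25
eef_pos: [0.5341, 0.0861, 0.2001]
ee_rot: [-3.141, 0.0, -1.464]
force: [-4.4, 0.6, 8.3]
width: 0.0593
```

Landed on the bed at TCP z of about 0.200. I'll ease off and slide the plate 5 cm forward into the flare.

Call:
{"name": "send_rows", "arguments": {
  "motion": [
    {"offset": [0,0,-0.08],"turn": 0},
    {"offset": [1,0,-0.08],"turn": 0},
    {"offset": [2,0,-0.08],"turn": 0},
    {"offset": [3,0,-0.08],"turn": 0},
    {"offset": [4,0.02,-0.08],"turn": 0.1},
    {"offset": [5,0.03,-0.08],"turn": 0.1},
    {"offset": [5,0.03,-0.08],"turn": 0.1},
    {"offset": [5,0.03,-0.08],"turn": 0.1}
  ]
}}

```text
t: 9.05
eef_pos: [0.5395, 0.0358, 0.2001]
ee_rot: [-3.141, -0.0, -1.466]
force: [2.5, -2.2, -1.7]
width: 0.0596
```

```bash
python3 -c "
from m import *
x,y=jig(-.025); to([x,y,.200],-83.97)"
```

```text
t 9.05 pos [0.5395 0.0358 0.2001] rot [-1.7997e+02 -2.0000e-02 -8.4000e+01] F [ 2.48 -2.25 -1.67] w 0.0596
offset [0.96 0.02 0.01] turn -0.03
```

Call:
{"name": "send_rows", "arguments": {
  "motion": [
    {"offset": [0,0,0],"turn": 0},
    {"offset": [0,0,0],"turn": 0},
    {"offset": [0,0,0],"turn": 0},
    {"offset": [0,0,0],"turn": 0},
    {"offset": [0,0,-1],"turn": 0},
    {"offset": [0,0,-3],"turn": 0},
    {"offset": [-3,0,-4],"turn": 0},
    {"offset": [-7,0,-4],"turn": 0}
  ],
  "hand": 1
}}

```text
t: 9.85
eef_pos: [0.5323, 0.106, 0.2425]
ee_rot: [-3.138, 0.001, -1.468]
force: [0.9, 0.6, -0.3]
width: 0.0874
```

Call:
{"name": "send_rows", "arguments": {
  "motion": [
    {"offset": [-3,0,0],"turn": 0},
    {"offset": [-4.5,0,0],"turn": 0},
    {"offset": [-4.5,0,0],"turn": 0},
    {"offset": [-4.5,0,0],"turn": 0},
    {"offset": [-4.5,0,0],"turn": 0}
  ],
  "hand": -1,
  "squeeze": 20
}}

```text
t: 10.35
eef_pos: [0.527, 0.1499, 0.2401]
ee_rot: [3.141, -0.0, -1.466]
force: [0.5, -0.1, 0.5]
width: 0.0531
```

Run:
```python
from m import *
x,y=jig(-.145); to([x,y,.202],-83.97)
s=get_state(); print('tool jx,jy',(s['eef_pos'][:2]-MOUTH)@jd,(s['eef_pos'][:2]-MOUTH)@jn)
d=grab('top','t5.png');f=cv2.imread('pics/t5.png'); cv2.imwrite('pics/t5c.png',cv2.resize(f[170:300,180:420],None,fx=3,fy=3))
```

```text
t 10.35 pos [0.527  0.1499 0.2401] rot [ 1.7998e+02 -1.0000e-02 -8.4010e+01] F [ 0.52 -0.14  0.49] w 0.0531
offset [ 0.44 -0.02  3.81] turn -0.04
tool jx,jy -0.14942753113005783 -0.0001790294184970452
```

View pics/t5c.png

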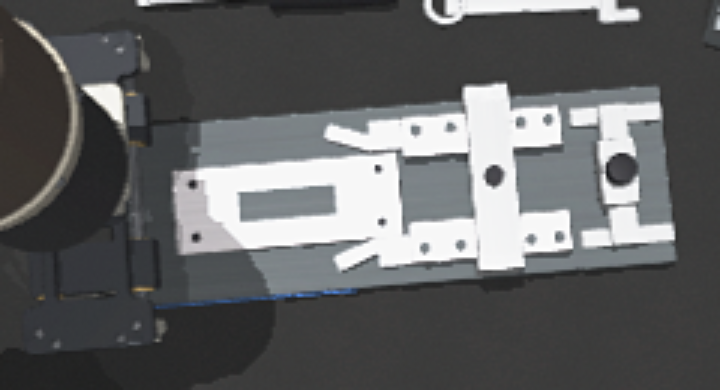

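The plate lies square in the flare; its rear edge is at crop x≈175 and its front at ≈398, just inside the straight rails. I'll finish closing the fingers, lower behind the rear edge and push.

Call:
{"name": "send_rows", "arguments": {
  "motion": [
    {"offset": [0,0,0],"turn": 0},
    {"offset": [0,0,0],"turn": 0},
    {"offset": [0,0,0],"turn": 0},
    {"offset": [0,0,0],"turn": 0},
    {"offset": [0.3,0,1.5],"turn": 0},
    {"offset": [0.3,0,3],"turn": 0},
    {"offset": [0.3,0,3.85],"turn": 0},
    {"offset": [0.3,0,3.85],"turn": 0}
  ]
}}

```text
t: 11.2
eef_pos: [0.527, 0.1475, 0.2004]
ee_rot: [3.14, -0.001, -1.466]
force: [-0.0, -0.4, 0.4]
width: 0.0007
```

Call:
{"name": "send_rows", "arguments": {
  "motion": [
    {"offset": [0,0,0],"turn": 0},
    {"offset": [0.5,0,0],"turn": 0},
    {"offset": [1,0,0],"turn": 0},
    {"offset": [1.5,0,0],"turn": 0},
    {"offset": [2,0,0],"turn": 0},
    {"offset": [2.5,0,0],"turn": 0},
    {"offset": [3,0,0],"turn": 0},
    {"offset": [3,0,0],"turn": 0}
  ]
}}

```text
t: 12.0
eef_pos: [0.5305, 0.1173, 0.2016]
ee_rot: [3.141, -0.0, -1.466]
force: [-0.8, -0.1, -0.2]
width: 0.0005
```

```bash
cat > p.py <<'E'
from m import *
s=get_state(); e=s['eef_pos'][:2]-MOUTH; F=s['force'][:2]
print('front jx',e@jd+.0095,'jy',e@jn,'Fpush',-(F@jd),'Flat',F@jn,'Fz',s['force'][2],'z',s['eef_pos'][2],'w',s['width'],'yaw',np.degrees(s['ee_rot'][2])-JYAW,'t',s['t'])
E
python3 p.py
```

```text
front jx -0.10711369495922421 jy -0.00010961754929352571 Fpush 0.03312987537043816 Flat -0.8374499347536942 Fz -0.23230879256301196 z 0.20159195980309857 w 0.0005376145942411089 yaw -0.03083485676803832 t 12.0
```

Call:
{"name": "send_rows", "arguments": {
  "motion": [
    {"offset": [0.6,0,0],"turn": 0},
    {"offset": [1.2,0,0],"turn": 0},
    {"offset": [1.8,0,0],"turn": 0},
    {"offset": [2.4,0,0],"turn": 0},
    {"offset": [3,0,0],"turn": 0},
    {"offset": [3.6,0,0],"turn": 0},
    {"offset": [4.2,0,0],"turn": 0},
    {"offset": [4.2,0,0],"turn": 0}
  ]
}}

```text
t: 12.8
eef_pos: [0.5348, 0.0752, 0.2014]
ee_rot: [3.141, -0.0, -1.466]
force: [-0.7, 0.7, -0.4]
width: 0.0002
```

```bash
python3 p.py
python3 - <<'E'
from m import *
d=grab('top','t6.png');h=world(d)[...,2];P=world(d)
f=d['frame']; cv2.imwrite('pics/t6c.png',cv2.resize(f[170:300,180:420],None,fx=3,fy=3))
E
```

```text
front jx -0.06484774938566552 jy -0.00026375845505903674 Fpush 0.7909747971283427 Flat -0.65303943248249 Fz -0.3587328169781205 z 0.20142544336503165 w 0.00018444686151791647 yaw -0.04407724020227022 t 12.8
```

View pics/t6c.png

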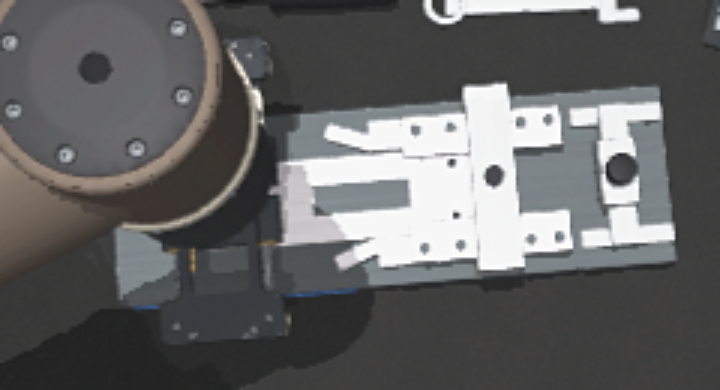

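The plate is straight between the rails with its front under the bridge (crop x≈470). Now I'll push it under the roller, more slowly.

Call:
{"name": "send_rows", "arguments": {
  "motion": [
    {"offset": [0.2,0,0],"turn": 0},
    {"offset": [0.4,0,0],"turn": 0},
    {"offset": [0.6,0,0],"turn": 0},
    {"offset": [0.8,0,0],"turn": 0},
    {"offset": [1,0,0],"turn": 0},
    {"offset": [1.2,0,0],"turn": 0},
    {"offset": [1.4,0,0],"turn": 0}
  ]
}}

```text
t: 13.55
eef_pos: [0.537, 0.0635, 0.2018]
ee_rot: [-3.139, 0.002, -1.465]
force: [-2.3, 9.6, 0.1]
width: 0.0001
```

```bash
python3 p.py
```

```text
front jx -0.05302930712396093 jy 0.0006261757346825514 Fpush 9.769471211015388 Flat -1.304036602855686 Fz 0.11729739927783478 z 0.20181611877427594 w 0.0001222100154691406 yaw 0.026343038119279072 t 13.55
```

Call:
{"name": "send_rows", "arguments": {
  "motion": [
    {"offset": [0.2,0,0],"turn": 0},
    {"offset": [0.4,0,0],"turn": 0},
    {"offset": [0.6,0,0],"turn": 0},
    {"offset": [0.8,0,0],"turn": 0},
    {"offset": [1,0,0],"turn": 0},
    {"offset": [1.2,0,0],"turn": 0},
    {"offset": [1.4,0,0],"turn": 0}
  ]
}}

```text
t: 14.25
eef_pos: [0.5382, 0.0491, 0.2016]
ee_rot: [-3.14, 0.001, -1.465]
force: [-1.5, 6.7, -1.3]
width: 0.0004
```

```bash
python3 p.py
```

```text
front jx -0.038566733079147625 jy 0.0003063853506537923 Fpush 6.8394741993610095 Flat -0.736919949870608 Fz -1.2873318611766955 z 0.2015917592992351 w 0.0004037711073325925 yaw 0.0147825033902933 t 14.25
```

Call:
{"name": "send_rows", "arguments": {
  "motion": [
    {"offset": [0.6,0,0],"turn": 0},
    {"offset": [1.2,0,0],"turn": 0},
    {"offset": [1.8,0,0],"turn": 0},
    {"offset": [2.4,0,0],"turn": 0},
    {"offset": [3,0,0],"turn": 0},
    {"offset": [3.6,0,0],"turn": 0},
    {"offset": [4.2,0,0],"turn": 0},
    {"offset": [4.6,0,0],"turn": 0}
  ]
}}

```text
t: 15.05
eef_pos: [0.5429, 0.0031, 0.2015]
ee_rot: [-3.141, 0.001, -1.466]
force: [-0.3, 7.3, -0.5]
width: 0.0001
```

```bash
python3 p.py
```

```text
front jx 0.007738813800268267 jy 0.00015670503874406995 Fpush 7.302473517687905 Flat 0.46592343166376565 Fz -0.48530426547145095 z 0.20150657121186757 w 9.390494059406072e-05 yaw -0.0004281449561460704 t 15.05
```

Call:
{"name": "send_rows", "arguments": {
  "motion": [
    {"offset": [0.1,0,0],"turn": 0},
    {"offset": [0.2,0,0],"turn": 0},
    {"offset": [0.3,0,0],"turn": 0},
    {"offset": [0.4,0,0],"turn": 0},
    {"offset": [0.5,0,0],"turn": 0}
  ]
}}

```text
t: 15.55
eef_pos: [0.5433, -0.0016, 0.2015]
ee_rot: [-3.141, 0.001, -1.465]
force: [-1.1, 7.3, -1.4]
width: 0.0002
```

```bash
python3 p.py
python3 - <<'E'
from m import *
d=grab('top','t7.png'); P=world(d);h=P[...,2];J=P[...,:2]-MOUTH;jx=J@jd;jy=J@jn
k=(h>.04)&(h<.1)&(abs(jy)<.02)&(jx>.14)&(jx<.25); print('stop jx',np.percentile(jx[k],[0,2,50,98]))
# front edge of plate: bright/height step along lines between roller bridge and stop
g=cv2.cvtColor(d['frame'],cv2.COLOR_BGR2GRAY)
for y in(-.012,0,.012):
    a=[]
    for x in np.arange(.13,.2,.004):
        k=(abs(jx-x)<.003)&(abs(jy-y)<.004); a.append((round(float(x),3),round(float(np.median(h[k]))*1000),int(np.median(g[k]))) if k.any() else None)
    print(y,a)
E
```

```text
front jx 0.012460551003952432 jy 0.00012590051490460563 Fpush 7.423840114152159 Flat -0.36546687478795903 Fz -1.4374751215646686 z 0.20148119230511152 w 0.00022359992305951332 yaw 0.0069226951806911075 t 15.55
stop jx [0.1864399  0.18692172 0.19750124 0.21113541]
-0.012 [(0.13, 29, 247), (0.134, 31, 247), (0.138, 30, 247), (0.142, 30, 247), (0.146, 30, 247), (0.15, 31, 247), (0.154, 31, 247), (0.158, 30, 248), (0.162, 30, 247), (0.166, 31, 247), (0.17, 30, 249), (0.174, 29, 249), (0.178, 20, 129), (0.182, 21, 129), (0.186, 26, 125), (0.19, 47, 240), (0.194, 49, 193), (0.198, 49, 192)]
0 [(0.13, 32, 248), (0.134, 31, 248), (0.138, 30, 247), (0.142, 30, 247), (0.146, 30, 247), (0.15, 31, 247), (0.154, 30, 247), (0.158, 30, 247), (0.162, 31, 247), (0.166, 29, 247), (0.17, 30, 248), (0.174, 30, 240), (0.178, 20, 126), (0.182, 20, 130), (0.186, 32, 129), (0.19, 60, 79), (0.194, 64, 76), (0.198, 65, 72)]
0.012 [(0.13, 31, 247), (0.134, 31, 247), (0.138, 31, 247), (0.142, 31, 247), (0.146, 30, 247), (0.15, 30, 247), (0.154, 30, 247), (0.158, 30, 247), (0.162, 30, 247), (0.166, 31, 247), (0.17, 31, 249), (0.174, 29, 249), (0.178, 20, 130), (0.182, 19, 134), (0.186, 23, 132), (0.19, 46, 240), (0.194, 47, 228), (0.198, 62, 63)]
```

Plate front is at about 175 and the stop at about 187 from the mouth, with about 7.3 N of drag. Advance 9 mm, then creep.

Call:
{"name": "send_rows", "arguments": {
  "motion": [
    {"offset": [0.2,0,0],"turn": 0},
    {"offset": [0.4,0,0],"turn": 0},
    {"offset": [0.6,0,0],"turn": 0},
    {"offset": [0.8,0,0],"turn": 0},
    {"offset": [0.9,0,0],"turn": 0},
    {"offset": [0.9,0,0],"turn": 0}
  ]
}}

```text
t: 16.2
eef_pos: [0.5443, -0.0107, 0.2015]
ee_rot: [-3.141, 0.001, -1.465]
force: [-0.8, 6.6, -1.3]
width: 0.0004
```

```bash
python3 p.py
```

```text
front jx 0.021592729522886704 jy 0.00011946459257269159 Fpush 6.6643843926656094 Flat -0.1275102298410804 Fz -1.3354173379916667 z 0.20151301301015265 w 0.00042489037230813753 yaw 0.004648913926672549 t 16.2
```

Call:
{"name": "send_rows", "arguments": {
  "motion": [
    {"offset": [0.05,0,0],"turn": 0},
    {"offset": [0.1,0,0],"turn": 0},
    {"offset": [0.1,0,0],"turn": 0}
  ]
}}

```text
t: 16.5
eef_pos: [0.5444, -0.0116, 0.2015]
ee_rot: [-3.141, 0.001, -1.465]
force: [-0.7, 7.6, -0.3]
width: 0.0006
```

```bash
python3 p.py
```

```text
front jx 0.02248660264036404 jy 0.00011424101352360748 Fpush 7.590544228586772 Flat 0.06614529345112122 Fz -0.3443268214501825 z 0.2014908596498339 w 0.0005919751838987953 yaw 0.005327369025636131 t 16.5
```

Call:
{"name": "send_rows", "arguments": {
  "motion": [
    {"offset": [0.05,0,0],"turn": 0},
    {"offset": [0.1,0,0],"turn": 0},
    {"offset": [0.1,0,0],"turn": 0}
  ]
}}

```text
t: 16.8
eef_pos: [0.5445, -0.0126, 0.2015]
ee_rot: [-3.141, 0.001, -1.465]
force: [-1.1, 8.2, -1.0]
width: 0.0005
```

Call:
{"name": "send_rows", "arguments": {
  "motion": [
    {"offset": [0.04,0,0],"turn": 0},
    {"offset": [0.08,0,0],"turn": 0},
    {"offset": [0.08,0,0],"turn": 0}
  ]
}}

```text
t: 17.1
eef_pos: [0.5446, -0.0134, 0.2015]
ee_rot: [-3.141, 0.001, -1.465]
force: [-0.5, 7.4, -0.5]
width: 0.0006
```

```bash
python3 p.py
```

```text
front jx 0.024263232113364296 jy 0.00012947369644861052 Fpush 7.454868730638213 Flat 0.28212498959819693 Fz -0.45190598944005145 z 0.2015131033251827 w 0.0006279481656170317 yaw 0.007306745435386119 t 17.1
```

Call:
{"name": "send_rows", "arguments": {
  "motion": [
    {"offset": [0.04,0,0],"turn": 0},
    {"offset": [0.08,0,0],"turn": 0},
    {"offset": [0.08,0,0],"turn": 0}
  ]
}}

```text
t: 17.4
eef_pos: [0.5446, -0.014, 0.2015]
ee_rot: [-3.141, 0.001, -1.465]
force: [-1.7, 8.2, -0.9]
width: 0.0005
```

Call:
{"name": "send_rows", "arguments": {
  "motion": [
    {"offset": [0.04,0,0],"turn": 0},
    {"offset": [0.08,0,0],"turn": 0},
    {"offset": [0.08,0,0],"turn": 0}
  ]
}}

```text
t: 17.7
eef_pos: [0.5446, -0.0143, 0.2015]
ee_rot: [-3.141, 0.002, -1.466]
force: [-2.7, 13.2, 0.7]
width: 0.0001
```

```bash
python3 p.py
```

```text
front jx 0.025195321749872962 jy 0.00010097044990456361 Fpush 13.390159169512387 Flat -1.2680146926666367 Fz 0.7025007001107842 z 0.20146690829412567 w 0.00010290569100677625 yaw 0.00018488056836929445 t 17.7
```

Contact with the stop at 13.4 N. I'll add 0.3 mm and hold.

Call:
{"name": "send_rows", "arguments": {
  "motion": [
    {"offset": [0.03,0,0],"turn": 0},
    {"offset": [0.03,0,0],"turn": 0}
  ]
}}

```text
t: 17.9
eef_pos: [0.5447, -0.0144, 0.2015]
ee_rot: [-3.141, 0.002, -1.465]
force: [-4.1, 14.7, 0.8]
width: 0.0003
```

```bash
python3 p.py
```

```text
front jx 0.025271489094507937 jy 0.0001178377730457435 Fpush 15.031949237964898 Flat -2.5020126689093547 Fz 0.7941736944578746 z 0.2015046559460131 w 0.0003384293958130978 yaw 0.004016046065885348 t 17.9
```

15.0 N, which is about 7.6 N over the drag. Hold, with a touch more.

Call:
{"name": "send_rows", "arguments": {
  "motion": [
    {"offset": [0.01,0,0],"turn": 0},
    {"offset": [0.01,0,0],"turn": 0},
    {"offset": [0.01,0,0],"turn": 0},
    {"offset": [0.01,0,0],"turn": 0},
    {"offset": [0.01,0,0],"turn": 0},
    {"offset": [0.01,0,0],"turn": 0},
    {"offset": [0.01,0,0],"turn": 0}
  ]
}}

```text
t: 18.6
eef_pos: [0.5447, -0.0144, 0.2015]
ee_rot: [-3.141, 0.002, -1.465]
force: [-3.0, 15.5, 0.9]
width: 0.0007
```

```bash
python3 p.py
```

```text
front jx 0.02530412635957411 jy 0.00011245428725625263 Fpush 15.706903661250006 Flat -1.3681785620488005 Fz 0.8616467526599574 z 0.20149866506397224 w 0.0007425166456721413 yaw 0.0071341697221498634 t 18.6
```

Held 0.9 s at about 15–15.7 N with no movement. Back off slowly, lift, and check.

Call:
{"name": "send_rows", "arguments": {
  "motion": [
    {"offset": [-0.2,0,0],"turn": 0},
    {"offset": [-0.6,0,0],"turn": 0},
    {"offset": [-1.5,0,0],"turn": 0},
    {"offset": [-2.5,0,-1],"turn": 0},
    {"offset": [-4,0,-4],"turn": 0},
    {"offset": [-7,0,-8],"turn": 0},
    {"offset": [-11,0,-12],"turn": 0},
    {"offset": [-15,0,-14],"turn": 0}
  ]
}}

```text
t: 19.4
eef_pos: [0.5288, 0.1333, 0.3448]
ee_rot: [-3.138, 0.001, -1.466]
force: [1.4, 0.6, -0.3]
width: 0.0003
```

Call:
{"name": "send_rows", "arguments": {
  "motion": [
    {"offset": [-2,0,0],"turn": 0},
    {"offset": [-2,0,0],"turn": 0},
    {"offset": [-2,0,0],"turn": 0},
    {"offset": [-2,0,0],"turn": 0}
  ]
}}

```text
t: 19.8
eef_pos: [0.5266, 0.1517, 0.341]
ee_rot: [3.141, -0.0, -1.466]
force: [-0.5, 0.9, 0.2]
width: 0.0003
```

Run:
```python
from m import *
s=get_state();print(s['t'],s['eef_pos'],s['force'])
d=grab('top','t8.png'); cv2.imwrite('pics/t8c.png',d['frame'][30:400,40:600]);P=world(d);h=P[...,2];J=P[...,:2]-MOUTH;jx=J@jd;jy=J@jn
k=(h>.04)&(h<.1)&(abs(jy)<.02)&(jx>.14)&(jx<.25); print('stop jx',np.percentile(jx[k],[0,2,50,98]))
g=cv2.cvtColor(d['frame'],cv2.COLOR_BGR2GRAY)
for y in(-.012,0,.012):
    a=[]
    for x in np.r_[.014:.04:.004,.17:.2:.004]:
        k=(abs(jx-x)<.003)&(abs(jy-y)<.004); a.append((round(float(x),3),round(float(np.median(h[k]))*1000),int(np.median(g[k]))) if k.any() else None)
    print(y,a)
```

```text
19.8 [0.52664794 0.15166535 0.34099679] [-0.48423774  0.85894834  0.19191164]
stop jx [0.18649974 0.18697659 0.19741537 0.21106668]
-0.012 [(0.014, 19, 134), (0.018, 21, 134), (0.022, 19, 133), (0.026, 26, 221), (0.03, 29, 248), (0.034, 30, 247), (0.038, 31, 247), (0.17, 30, 248), (0.174, 31, 247), (0.178, 30, 247), (0.182, 30, 247), (0.186, 34, 233), (0.19, 47, 246), (0.194, 49, 191), (0.198, 49, 190)]
0 [(0.014, 20, 134), (0.018, 20, 134), (0.022, 20, 133), (0.026, 22, 204), (0.03, 31, 248), (0.034, 30, 247), (0.038, 30, 247), (0.17, 30, 247), (0.174, 30, 247), (0.178, 30, 247), (0.182, 30, 249), (0.186, 32, 180), (0.19, 55, 82), (0.194, 64, 76), (0.198, 64, 71)]
0.012 [(0.014, 20, 135), (0.018, 20, 135), (0.022, 19, 132), (0.026, 22, 213), (0.03, 30, 248), (0.034, 30, 248), (0.038, 30, 247), (0.17, 30, 247), (0.174, 31, 247), (0.178, 29, 247), (0.182, 30, 247), (0.186, 36, 250), (0.19, 47, 245), (0.194, 48, 230), (0.198, 56, 169)]
```

View pics/t8c.png

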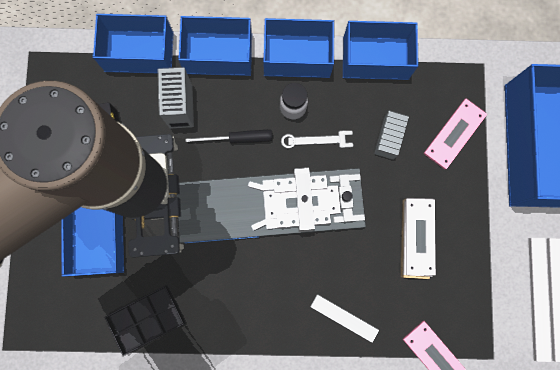

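The plate is against the stop at crop (345,197). The stop reads 0.1865–0.187 as before, and the two remaining stack plates and the bystanders look undisturbed. Handing in.

```bash
python3 -c "
from station import *
job_done()"
```

```text
the job is handed in; nothing more can be done
```

The top plate is loaded in the jig and pressed against the end stop, and the job was handed in at about 20 s of the 58 s allowed.

- **How it was done:** I lifted only the top plate, laid it on the infeed and slid it into the flare while gripped. I then pushed it from behind with closed fingers, under the lips and the roller.
- **Press against the stop:** Sliding took about 7.4 N. I pressed at 15.0 to 15.7 N, so 7.6 to 8.3 N more than sliding, for about 0.9 s. The tool moved less than 0.1 mm during that hold.
- **Last checks, after backing off and lifting clear:**
  - The camera showed no gap between the plate and the stop.
  - The stop face read 186.5 mm from the mouth, against 186.6 mm at the start, so it did not move.
  - The other two plates are still on the stack, and everything else looks where it was by eye. I did not measure those positions again.
- **Failed checks or disagreements:** None failed. The finger position put the plate's rear edge about 2 mm nearer the mouth than the camera did, which is within the calibration tolerance.

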